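# Rehang the lift-off guard door of a blood-tube decapper

### The arm

A 6-joint arm with a two-finger parallel gripper is mounted at the origin on the work surface. World frame = base frame: x ahead of the robot, y to its left, z up, the work surface at z = 0. Lengths are in mm, angles in rad, forces in N, time in s.
With the tool pointing down it reaches from about 325 to 900 mm from the base axis. Payload 6.1 kg.
Tool frame: the origin (TCP) lies between the finger pads; the fingertips stand ahead of it and the grasp point (between the pads) lies 3 mm ahead of it (ctrl.tips_ahead is the z of the fingertips in the tool frame, in mm); z points along the fingers, y is the line along which they close (so a half turn about z gives the same grasp; the last joint's range is limited). The gripper opens to 85 mm and grips with 20 to 120 N. Pads are 22 mm wide; open, the fingers measure 114 mm over their backs; the gripper's body (76 mm by 85 mm) begins 54 mm behind the grasp point. The pads swing forward as they close: fully open they stand 13 mm farther back than shut.
Start: joints at [-1.422, 0.22, 1.526, -0, 1.395, -0.126], TCP at [169.59, -601.544, 253.3] pointing down, gripper open.
Joint ranges: [-2.98, 2.98], [-0.91, 2.08], [0.09, 2.57], [-1.24, 4.39], [0.2, 2.65], [-2.68, 2.68]. Speed limits (rad/s): [2.57, 2.57, 3.01, 3.14, 3.14, 3.14].

### API

Orientations are given as a rotation vector (axis times angle).
In Python, from workcell import ctrl gives the robot as it stands.
- The arm moves only by the tool carry_out, never from a script. Its argument "motion" is a list of rows, each a list of 3 entries, a list of its own where there are three numbers: the shift along the tool's x, y, z in mm, then the turn, a rotation vector about the tool's x, y, z in rad, then the finger opening in mm, from 0 to 85.4. In form: [[[tx, ty, tz], [ax, ay, az], gripper], ...]. A call has 1 to 20 rows; each row is the pose to reach, as a shift and turn from the pose commanded when the call began, along the tool's axes at that moment; what a row does not reach only later rows make up. A row lasts 1/12 s, in which the tool goes at most 41.7 mm and 7.16 degrees, less where a joint would pass 70% of its speed; a pose out of reach is approached as far as the arm can. A call with a gripper value outside its range is refused whole. The fingers move at their own pace and stop on an object; "newtons" is the grip in N (left out, the last holds). Time passes only in rows, so rows that repeat a pose let the fingers close. It gives the time, the measured TCP pose, the force, the opening and the grip force at its end, in the units of the state.
- ctrl.observe(): the state, without advancing time (a new reading comes with each control period).
- ctrl.read_camera(name): name is "scene" or "top" or "wrist"; returns a dict with "pixels" (384x512x3 uint8, red, green, blue), "depth" (384x512 float32, mm along the optical axis (not along the pixel's ray), 0 where there is no reading), "fx", "fy", "cx", "cy" (pixels), "camera_from_world" (4x4, takes a point from world to camera coordinates). Camera axes: x right, y down, z forward; pixel columns grow to the right and rows downward; lengths in mm; the calibration is good to about 2 mm. A picture is of the moment at which its call begins.
- ctrl.sign_off(): hands the job in; it is judged then, once.
The state is a dict: "time_s": time; "joint_positions": joint angles; "qvel": joint speeds; "joint_torque": joint torques, N m; "eef_pos": TCP position; "orientation": TCP orientation; "contact_force": force on the tool from outside, world axes, zero at the start; "ft_torque": the same for the moment, N m; "grip_width": opening from 0.0 (shut) to 1.0 (fully open); "gripper_force": force on a finger pad.
Only numpy, scipy, OpenCV 4.12 (cv2) and the standard library are available. Lean on these libraries where they do the work, as an engineer would, in place of code of your own. Each camera call takes 0.05 s, during which the arm holds its last target. There are 200 camera calls.

### The job

The washed guard door of the tube decapper stands in a drying stand; hang it back on the machine. Of the two upright panels take the one with two hinge knuckles on its edge, lift it out, bring the knuckles over the machine's two hinge pins and lower it upright until it sits fully down on both pins, and only then let go. It may be left swung open at any angle.

Things in the scene. Friction and masses are not known exactly. Their poses are not given: they have to be found in the camera images.
- door_grip (a point): Centre of the guard door's grip tab (44 mm long in x, 12 thick in y, 28 high). Under it the white panel, 136 wide, 10 thick, 160 high, 0.3 kg; lower edge 174 mm below this point. x points level to the edge with two dark steel knuckles, z up. It stands loose in a 30 mm deep slot: lift straight out. A like panel in the other stand has the same tab but no knuckles; either may be in either place.
- upper_knuckle (a point): Centre of the lower rim of the door's upper knuckle, an upright dark steel tube open at both ends: 24 mm bore, 30 mm outside, 22 mm long. It lies 94 mm along x and 62 mm below door_grip, same axes. The lower knuckle is the same, 100 mm straight below it.
- upper_pin (a point): Foot of the machine's upper hinge pin, on the flat 30 mm wide shoulder of a bracket 8 mm thick, where the upper knuckle comes to rest. The pin stands 25 mm up, 20 mm thick for its lowest 6 mm, tapering to 6 mm. z up; -x points out of the machine's front, where space is free; brackets come from the front face 30 mm away in +x. The fixed white box, 185 mm high, spans y -18 to +175 mm.
- lower_pin (a point): Foot of the lower pin, same shape and axes, 100 mm straight below the upper one, 57 mm above the bench. The lower knuckle must get in under the upper bracket: bring the door in level from the front (-x side) with its knuckles 30 to 60 mm above their shoulders, then lower it. A closed door points from the pins to +y, one opened square to -x.
Things that resemble listed ones, but are neither listed nor needed, are in the scene too. What is shaped like the part that bears door_grip but red is not meant.

How it is judged:
By the outcome, as a careful person would: the job done as asked, in the order asked, and still so for the second after the job is handed in, with the robot touching nothing.
It also fails if it takes over 40 s, if anything falls off the work surface, if the arm or the gripper's body presses on something with over 40 N, if the wrist force passes 120 N, or if a joint passes its speed limit or range.

## Working session

There is one attempt and no reset: what is moved stays moved. The work goes in short steps, Python scripts to look and compute and a tool call to move; the robot and the scene stay as the last step left them, time stands still between calls to the robot, and variables do not carry over. Pictures are saved under pics/ and viewed, at most 10 in all, crops included, and the job is handed in when it is done.

Besides the shell and the picture viewer there is one more tool, called after "Request:" as name(argument=value, ...), one argument or row to a line, values as JSON. carry_out: Moves the arm, as the interface text tells. Its arguments: {"type":"object","properties":{"motion":{"type":"array","items":{"type":"array"}},"newtons":{"type":"number"}},"required":["motion"]}

```bash
mkdir -p pics; cat > h.py <<'E'
import numpy as np, cv2
from workcell import ctrl
def grab(n,f):
    c=ctrl.read_camera(n); cv2.imwrite(f'pics/{f}.png',c['pixels'][:,:,::-1]); np.savez(f'pics/{f}.npz',**c); return c
def pt(c,u,v,r=1):
    d=c['depth'][v-r:v+r+1,u-r:u+r+1]; d=np.median(d[d>0])
    p=np.array([(u-c['cx'])/c['fx']*d,(v-c['cy'])/c['fy']*d,d,1]); return (np.linalg.inv(c['camera_from_world'])@p)[:3].round(1)
def cloud(c):
    d=c['depth']; v,u=np.mgrid[:384,:512]
    P=np.stack([(u-c['cx'])/c['fx']*d,(v-c['cy'])/c['fy']*d,d,np.ones_like(d)],-1)
    return (P@np.linalg.inv(c['camera_from_world']).T)[...,:3]
def proj(c,p):
    q=c['camera_from_world']@np.append(p,1); return q[0]/q[2]*c['fx']+c['cx'],q[1]/q[2]*c['fy']+c['cy']
E
python3 - <<'E'
from h import *
a=grab('scene','s0');b=grab('top','t0')
print(ctrl.observe()['orientation'],ctrl.tips_ahead)
im=np.vstack([a['pixels'],b['pixels']])[:,:,::-1]
cv2.imwrite('pics/both.png',cv2.resize(im,(400,600)))
cv2.imwrite('pics/s0b.png',cv2.resize(a['pixels'][:,:,::-1],(800,600)))
cv2.imwrite('pics/t0b.png',cv2.resize(b['pixels'][:,:,::-1],(800,600)))
E
```

```text
[-3.11025268e+00 -4.30067698e-01 -2.10420993e-05] 22.0
```

View pics/s0b.png

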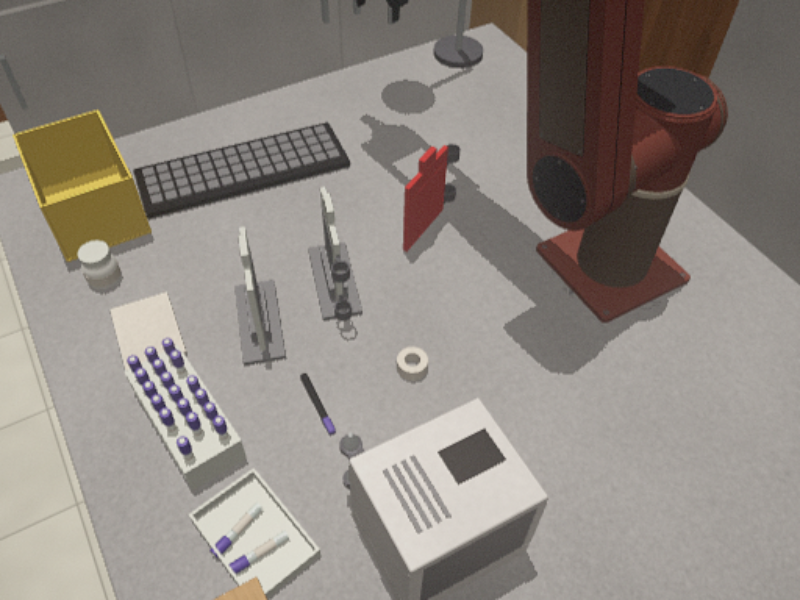

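View pics/t0b.png

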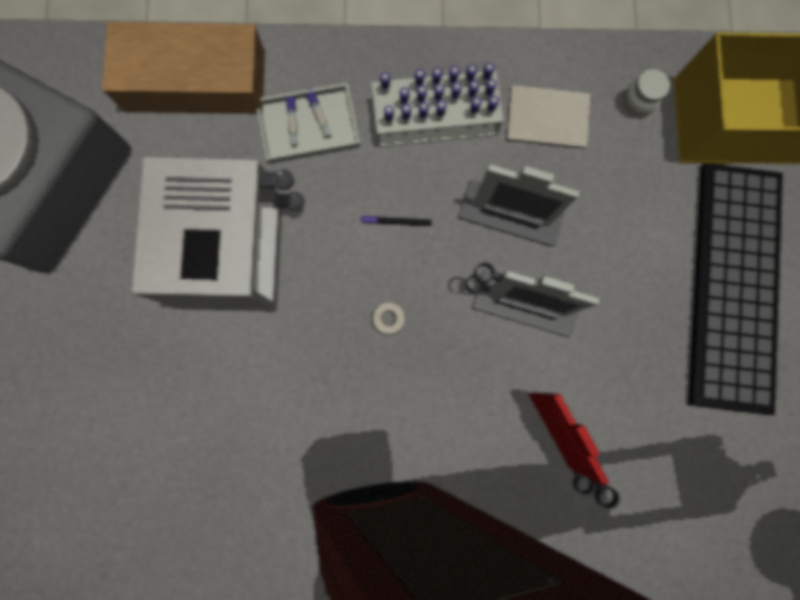

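The door is the panel with knuckles: top (485,270), scene (340,272) and (343,310). The panel at top (525,195) and scene (250,290) has a bare edge, and the red one is not meant. The pins are at top (282,180)/(292,202), on the front of the white box. I'll measure these and check a crop.

```bash
python3 - <<'E'
from h import *
for n in ('s0','t0'):
    c=dict(np.load(f'pics/{n}.npz')); P=cloud(c); z=P[...,2]
    x,y=P[...,0],P[...,1]
    print(n,'campos',np.linalg.inv(c['camera_from_world'])[:3,3].round(), c['fx'])
    L=[(557,284),(552,283),(505,275),(597,300),(485,270),(475,284),(282,180),(292,202),(250,165),(250,290),(150,165),(140,290),(268,240),(500,300)] if n=='t0' else [(325,190),(329,225),(340,270),(343,310),(350,443),(352,480),(360,470),(478,405),(415,560),(540,497),(330,200)]
    for u,v in L: print((u,v),pt(c,int(u/1.5625),int(v/1.5625)))
    if n=='t0': np.set_printoptions(linewidth=200)
c=dict(np.load('pics/t0.npz'));d=dict(np.load('pics/s0.npz'))
A=cv2.resize(c['pixels'][90:220,60:390,::-1],None,fx=2.4,fy=2.4,interpolation=cv2.INTER_CUBIC)
B=cv2.resize(d['pixels'][110:330,140:300,::-1],None,fx=1.3,fy=1.3,interpolation=cv2.INTER_CUBIC)
o=np.zeros((600,800,3),np.uint8);o[:A.shape[0],:A.shape[1]]=A[:, :800];o[A.shape[0]:A.shape[0]+B.shape[0],:B.shape[1]]=B[:600-A.shape[0]]
cv2.imwrite('pics/crop1.png',o)
E
```

```text
s0 campos [ 813.  594. 1024.] 472.5591238599621
(325, 190) [ 448.3 -269.8  167. ]
(329, 225) [ 480.5 -192.8  164.9]
(340, 270) [ 492.9 -132.9  123.9]
(343, 310) [ 490.2 -137.7   10.5]
(350, 443) [631.  176.9 171.8]
(352, 480) [647.3 210.5 141.2]
(360, 470) [640.5 221.4 185.1]
(478, 405) [463.7 215.4 185.2]
(415, 560) [638.3 350.9 185. ]
(540, 497) [468.6 359.6 185.4]
(330, 200) [ 464.5 -215.7  194. ]
t0 campos [340.  13. 965.] 371.00400811632664
(557, 284) [ 470.1 -208.3  199.4]
(552, 283) [ 470.3 -202.2  198.1]
(505, 275) [ 487.3 -146.   161.9]
(597, 300) [ 451.  -273.1  169.8]
(485, 270) [ 526.8 -142.8    4. ]
(475, 284) [ 503.2 -127.     0.6]
(282, 180) [621.6 170.7 170.2]
(292, 202) [621.2 174.9  69.3]
(250, 165) [638.4 211.7 185.4]
(250, 290) [462.4 205.6 183.6]
(150, 165) [636.7 349.1 186.2]
(140, 290) [461.4 353.1 186. ]
(268, 240) [566.7 216.   41.8]
(500, 300) [ 469.2 -162.5   34.6]
```

View pics/crop1.png

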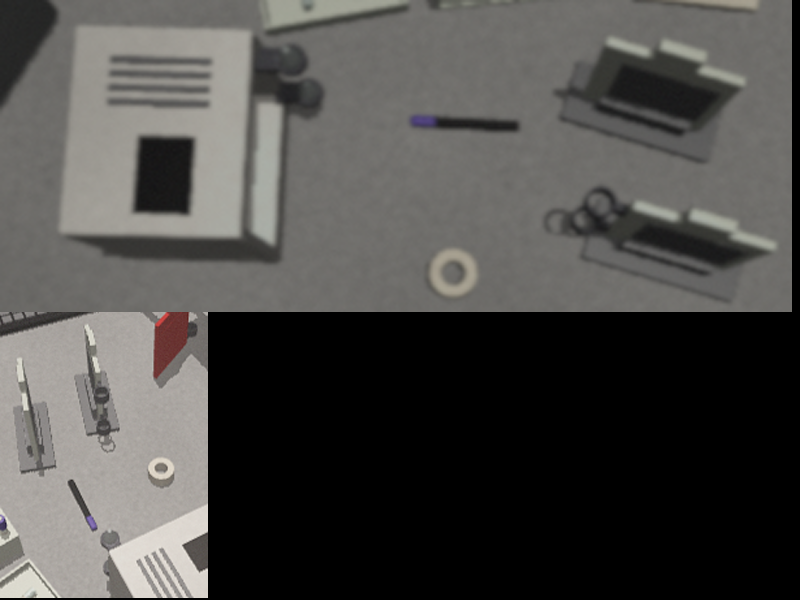

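The crop confirms it: the lower-right panel has the two ring knuckles at crop (600,200)/(580,218), and the upper panel has none. Next I'll fit the tab, the panel and the bracket.

```bash
python3 - <<'E'
from h import *
def seg(P,m,name):
    q=P[m]; r=cv2.minAreaRect(q[:,:2].astype(np.float32)); v=np.linalg.svd(q[:,:2]-q[:,:2].mean(0),full_matrices=False)[2][0]
    print(name,len(q),'mean',q.mean(0).round(1),'zmax',np.percentile(q[:,2],[5,95]).round(1),'rect',np.round(r[0],1),np.round(r[1],1),'yaw',np.degrees(np.arctan2(v[1],v[0])).round(1)%180)
for n in ('s0','t0'):
    c=dict(np.load(f'pics/{n}.npz')); P=cloud(c); x,y,z=np.moveaxis(P,-1,0)
    reg=(x>430)&(x<515)&(y>-300)&(y<-95)
    seg(P,reg&(z>182)&(z<215),n+' tab'); seg(P,reg&(z>60)&(z<180),n+' panel+kn')
    seg(P,reg&(z>165)&(z<178),n+' paneltop'); 
    seg(P,(x>400)&(x<700)&(y>150)&(y<450)&(abs(z-185)<5),n+' boxtop')
    seg(P,(x>595)&(x<655)&(y>150)&(y<203)&(z>145)&(z<165),n+' bracket')
    seg(P,(x>595)&(x<655)&(y>150)&(y<200)&(z>168)&(z<195),n+' pintip')
    seg(P,(x>530)&(x<600)&(y>-290)&(y<-95)&(z>60),n+' other')
    m=reg&(z>95)&(z<135)&(y>-150); seg(P,m,n+' upknuckle')
E
```

```text
s0 tab 81 mean [ 473.  -205.3  194.2] zmax [184.1 199. ] rect [ 471.9 -208.3] [43.8 11.5] yaw 73.9
s0 panel+kn 430 mean [ 485.4 -168.3  136.7] zmax [ 72.5 170.6] rect [ 473.  -188.2] [176.5  28.7] yaw 75.3
s0 paneltop 96 mean [ 476.7 -193.2  169.6] zmax [166.1 175. ] rect [ 472.1 -208.5] [138.2  11. ] yaw 74.0
s0 boxtop 7775 mean [556.9 287.9 184.8] zmax [182.  187.8] rect [552.4 267.4] [192.7 193.6] yaw 178.5
s0 bracket 132 mean [631.1 177.9 157.1] zmax [153.  163.2] rect [629.9 181.2] [46.5 29.6] yaw 154.3
s0 pintip 47 mean [630.  174.3 174.5] zmax [169.2 181.8] rect [629.7 174.1] [12.6 12.1] yaw 146.4<stdin>:3: RuntimeWarning: Mean of empty slice.
  ret = um.true_divide(
Traceback (most recent call last):
IndexError: index 0 is out of bounds for axis 0 with size 0
```

Request:
carry_out(
  motion=[
    [[398,-296,-20],[0,0,-1.017],60],
    [[398,-296,-20],[0,0,-1.017],60],
    [[398,-296,-20],[0,0,-1.017],60],
    [[398,-296,-20],[0,0,-1.017],60],
    [[398,-296,-20],[0,0,-1.017],60],
    [[398,-296,-20],[0,0,-1.017],60],
    [[398,-296,-20],[0,0,-1.017],60],
    [[398,-296,-20],[0,0,-1.017],60],
    [[398,-296,-20],[0,0,-1.017],60],
    [[398,-296,-20],[0,0,-1.017],60],
    [[398,-296,-20],[0,0,-1.017],60],
    [[398,-296,-20],[0,0,-1.017],60],
    [[398,-296,-20],[0,0,-1.017],60],
    [[398,-296,-20],[0,0,-1.017],60],
    [[398,-296,-20],[0,0,-1.017],60],
  ],
)

```text
time_s: 1.35
eef_pos: [472.0, -208.7, 272.8]
orientation: [-2.507, -1.892, 0.001]
contact_force: [0.1, 1.1, 0.4]
grip_width: 0.701
gripper_force: 0.0
```

```bash
python3 - <<'E'
from h import *
from scipy.spatial.transform import Rotation as R
s=ctrl.observe(); print(s['time_s'],s['eef_pos'],R.from_rotvec(s['orientation']).as_matrix().round(3),s['qvel'])
w=grab('wrist','w1'); P=cloud(w); x,y,z=np.moveaxis(P,-1,0)
cv2.imwrite('pics/w1b.png',cv2.resize(w['pixels'][:,:,::-1],(800,600)))
def rect(m):
    q=P[m][:,:2].astype(np.float32); r=cv2.minAreaRect(q); print(len(q),np.round(r,1) if 0 else r, np.percentile(P[m][:,2],[5,50,95]))
reg=(w['depth']>0)&(x>430)&(x<520)&(y>-300)&(y<-95)
for lo,hi in((193,206),(164,178)):
    m=reg&(z>lo)&(z<hi)
    if m.sum()>5: rect(m)
c=dict(np.load('pics/t0.npz')); P=cloud(c); x,y,z=np.moveaxis(P,-1,0)
for m in ((x>595)&(x<655)&(y>150)&(y<200)&(z>145)&(z<195),(x>400)&(x<700)&(y>150)&(y<450)&(abs(z-185)<5)): rect(m)
E
```

```text
1.35 [ 472.0089089  -208.65103457  272.8495653 ] [[ 0.274  0.962 -0.001]
 [ 0.962 -0.274 -0.   ]
 [-0.    -0.001 -1.   ]] [-3.10929524e-02 -2.59832106e-03  3.74852705e-03  8.85138933e-05
 -3.06267130e-03  1.84453172e-03]
1059 ((469.6220703125, -210.8313751220703), (43.856868743896484, 11.774975776672363), 73.49304962158203) [195.34870222 196.89524024 197.94246414]
1347 ((469.66912841796875, -211.13143920898438), (135.25698852539062, 11.55900764465332), 73.86840057373047) [167.43984546 168.90049631 170.29972958]
227 ((628.556640625, 178.20693969726562), (44.92788314819336, 29.37163734436035), 86.75961303710938) [153.10457759 158.35475953 179.93329385]
6506 ((550.92626953125, 265.5022888183594), (194.05601501464844, 193.11915588378906), 88.69456481933594) [183.50040965 186.06508955 188.82982814]
```

View pics/w1b.png

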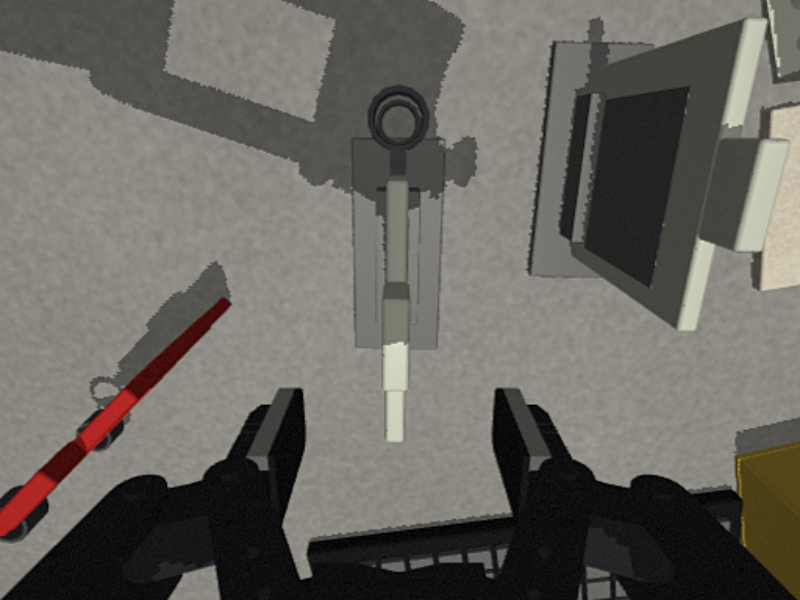

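The wrist view shows the door's tab at (396,310–390), centred between the fingers, with the knuckle rings at (399,117). Now I'll descend and grip.

Request:
carry_out(
  motion=[
    [[-1,-1,30],[0,0,0],40],
    [[-1,-1,60],[0,0,0],40],
    [[-1,-1,85],[0,0,0],40],
    [[-1,-1,85],[0,0,0],40],
    [[-1,-1,85],[0,0,0],0],
    [[-1,-1,85],[0,0,0],0],
    [[-1,-1,85],[0,0,0],0],
    [[-1,-1,85],[0,0,0],0],
    [[-1,-1,85],[0,0,0],0],
    [[-1,-1,85],[0,0,0],0],
    [[-1,-1,85],[0,0,0],0],
    [[-1,-1,85],[0,0,0],0],
  ],
  newtons=70,
)

```text
time_s: 2.4
eef_pos: [471.8, -210.5, 190.4]
orientation: [2.506, 1.889, -0.0]
contact_force: [-3.8, -2.6, 6.5]
grip_width: 0.127
gripper_force: 69.6
```

Request:
carry_out(
  motion=[
    [[0,0,-15],[0,0,0],0],
    [[0,0,-35],[0,0,0],0],
    [[0,0,-60],[0,0,0],0],
    [[0,0,-80],[0,0,0],0],
    [[0,0,-80],[0,0,0],0],
    [[0,0,-80],[0,0,0],0],
  ],
)

```text
time_s: 2.9
eef_pos: [471.8, -209.4, 269.0]
orientation: [2.507, 1.89, 0.002]
contact_force: [0.5, -0.1, -3.2]
grip_width: 0.133
gripper_force: 68.8
```

```bash
python3 - <<'E'
from h import *
s=ctrl.observe(); print(s['time_s'],s['eef_pos'],s['orientation'],s['contact_force'],s['gripper_force'])
w=grab('wrist','w2'); a=grab('scene','s2')
o=np.zeros((600,800,3),np.uint8);o[:384,:512]=w['pixels'][:,:,::-1];o[384:584,:400]=cv2.resize(a['pixels'][90:290,100:300,::-1],(400,200))
o=np.hstack([cv2.resize(w['pixels'][:,:,::-1],(400,300)),cv2.resize(a['pixels'][60:285,120:420,::-1],(400,300))])
cv2.imwrite('pics/c2.png',o)
P=cloud(a); x,y,z=np.moveaxis(P,-1,0)
reg=(x>430)&(x<515)&(y>-300)&(y<-95)
for lo,hi in((150,185),(215,260)):
    q=P[reg&(z>lo)&(z<hi)]; print(len(q),np.percentile(q[:,2],[2,98]),cv2.minAreaRect(q[:,:2].astype(np.float32)))
E
```

```text
2.9 [ 471.76976053 -209.41897308  269.03171528] [2.50650724e+00 1.88997126e+00 2.04707001e-03] [ 0.45862688 -0.06248645 -3.24592174] 68.76733303070068
47 [152.22725346 183.66419261] ((475.7857360839844, -209.04110717773438), (138.2437286376953, 8.041772842407227), 77.34458923339844)
273 [215.57175048 258.84639797] ((479.039794921875, -186.3091278076172), (171.66851806640625, 37.06675338745117), 71.55499267578125)
```

View pics/c2.png

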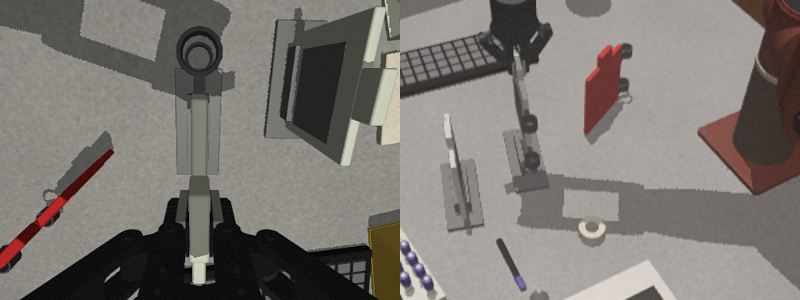

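The door hangs clear in the grip: knuckles at (200,50) in the wrist half, and the scene half shows it lifted out of the stand. I'll carry it round to a point in front of the pins.

Request:
carry_out(
  motion=[
    [[20,-6,0],[0,0,0],0],
    [[50,-14,0],[0,0,0],0],
    [[85,-24,0],[0,0,0],0],
    [[120,-34,0],[0,0,0],0],
    [[150,-43,0],[0,0,0],0],
    [[173,-49,0],[0,0,0],0],
    [[181,-29,0],[0,0,-0.05],0],
    [[192,0,0],[0,0,-0.1],0],
    [[204,28,0],[0,0,-0.16],0],
    [[216,55,0],[0,0,-0.22],0],
    [[226,80,0],[0,0,-0.26],0],
    [[233,97,0],[0,0,-0.28],0],
    [[233,97,0],[0,0,-0.28],0],
    [[233,97,0],[0,0,-0.28],0],
    [[233,97,0],[0,0,-0.28],0],
  ],
)

```text
time_s: 4.25
eef_pos: [627.1, -11.9, 266.1]
orientation: [-2.218, -2.22, 0.004]
contact_force: [-0.5, -0.4, -3.9]
grip_width: 0.127
gripper_force: 69.4
```

```bash
python3 - <<'E'
from h import *
s=ctrl.observe(); print(s['time_s'],s['eef_pos'],s['orientation'],s['contact_force'])
w=grab('wrist','w3'); a=grab('scene','s3')
o=np.zeros((600,800,3),np.uint8)
o[:,:]=cv2.resize(w['pixels'][:,:,::-1],(800,600),interpolation=cv2.INTER_CUBIC)
cv2.imwrite('pics/c3.png',o)
P=cloud(w); x,y,z=np.moveaxis(P,-1,0); D=w['depth']>0
def rep(n,m):
    q=P[D&m]
    if len(q)>5:
        (cx,cy),r=cv2.minEnclosingCircle(q[:,:2].astype(np.float32)); print(n,len(q),q.mean(0).round(1),'circ',round(cx,1),round(cy,1),round(r,1),'rect',cv2.minAreaRect(q[:,:2].astype(np.float32)),np.percentile(q[:,2],[2,98]).round(1))
rep('knuckle',(x>600)&(x<660)&(y>64)&(y<120)&(z>216)&(z<232))
rep('knucklelow',(x>600)&(x<660)&(y>60)&(y<120)&(z>95)&(z<130))
rep('pintip',(x>610)&(x<650)&(y>150)&(y<190)&(z>175)&(z<190))
rep('bracket',(x>600)&(x<660)&(y>145)&(y<195)&(z>150)&(z<163))
rep('bracket+pin',(x>600)&(x<660)&(y>145)&(y<203)&(z>150)&(z<183))
rep('panel',(x>600)&(x<660)&(y>-100)&(y<60)&(z>240)&(z<256))
rep('box',(x>400)&(x<700)&(y>195)&(y<450)&(abs(z-185)<5))
E
```

```text
4.25 [627.13007458 -11.92817918 266.08078201] [-2.21837646 -2.21993392  0.00392663] [-0.5220398  -0.35800777 -3.94878703]
knuckle 1211 [626.5  80.5 218.7] circ 626.6 79.7 16.1 rect ((626.579833984375, 80.98971557617188), (29.689472198486328, 29.655441284179688), 46.30663299560547) [216.8 220.1]
knucklelow 463 [625.8  83.9 116.3] circ 625.6 81.1 14.8 rect ((625.9343872070312, 81.83375549316406), (27.29582977294922, 29.343318939208984), 76.62168884277344) [ 99.4 120.1]
panel 3142 [626.6  11.8 245.9] circ 625.8 -13.5 68.7 rect ((628.2012329101562, -12.690010070800781), (37.36224365234375, 134.77281188964844), 10.766401290893555) [242.8 255.1]
```

View pics/c3.png

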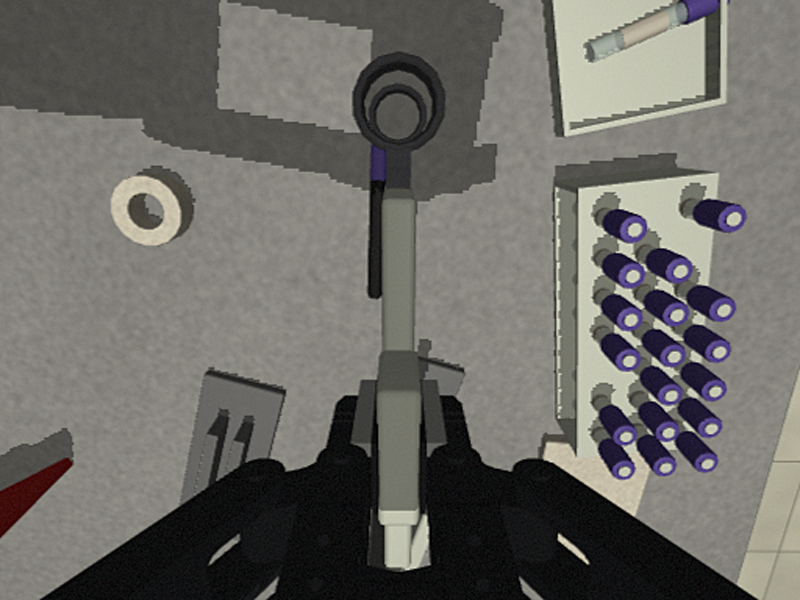

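The wrist view shows the door upright, with the knuckle rings concentric around (398,105). The pins are still out of view ahead. I'll move closer and compare knuckle and pin in the same camera.

Request:
carry_out(
  motion=[
    [[15,1,0],[0,0,0],0],
    [[35,2,0],[0,0,0],0],
    [[52,2,0],[0,0,0],0],
    [[60,2,0],[0,0,0],0],
    [[60,2,0],[0,0,0],0],
    [[60,2,0],[0,0,0],0],
  ],
)

```text
time_s: 4.85
eef_pos: [630.2, 48.1, 268.5]
orientation: [2.219, 2.223, -0.0]
contact_force: [0.4, -0.6, -3.6]
grip_width: 0.128
gripper_force: 69.5
```

```bash
python3 - <<'E'
from h import *
s=ctrl.observe(); print(s['time_s'],s['eef_pos'],s['orientation'],s['contact_force'])
o=[]
for n in('wrist','scene','top'):
    w=grab(n,n[0]+'4'); P=cloud(w); x,y,z=np.moveaxis(P,-1,0); D=w['depth']>0
    def rep(nm,m):
        q=P[D&m]
        if len(q)>5:
            r=cv2.minAreaRect(q[:,:2].astype(np.float32)); print(n,nm,len(q),'mean',q.mean(0).round(1),'rect',np.round(r[0],1),np.round(r[1],1),round(r[2],1),np.percentile(q[:,2],[2,98]).round(1))
    X=(x>600)&(x<660)
    rep('knuckle',X&(y>124)&(y<170)&(z>213)&(z<232))
    rep('pintip',X&(y>150)&(y<195)&(z>172)&(z<190))
    rep('shoulder',X&(y>145)&(y<195)&(z>150)&(z<163))
    rep('lowshoulder',X&(y>145)&(y<195)&(z>50)&(z<63))
    rep('lowpintip',X&(y>145)&(y<195)&(z>73)&(z<85))
    rep('paneltop',X&(y>-50)&(y<130)&(z>243)&(z<256))
    rep('box',(x>400)&(x<700)&(y>195)&(y<450)&(abs(z-185)<5))
    o.append(w['pixels'][:,:,::-1])
L=cv2.resize(o[0][:200],(800,312),interpolation=cv2.INTER_CUBIC)
S=cv2.resize(o[1][230:330,160:300],(400,286)); T=cv2.resize(o[2][80:180,80:220],(400,286))
cv2.imwrite('pics/c4.png',np.vstack([L,np.hstack([S,T])]))
E
```

```text
4.85 [630.16899589  48.14047356 268.54317619] [ 2.21871115e+00  2.22324619e+00 -3.12514674e-04] [ 0.43932455 -0.56378965 -3.61489446]
wrist knuckle 1326 mean [629.7 141.  220.5] rect [629.6 140.9] [29.7 29.7] 46.5 [214.3 222.3]
wrist pintip 364 mean [627.7 170.2 177.4] rect [627.7 171. ] [12.  11.7] 71.1 [172.2 182. ]
wrist shoulder 763 mean [627.7 173.3 156.4] rect [627.7 170.1] [29.6 27.8] 0.1 [154.4 162.5]
wrist lowshoulder 111 mean [628.7 162.6  56.8] rect [628.2 162.8] [25.   6.7] 4.4 [54.  62.5]
wrist paneltop 2953 mean [629.7  72.5 247.7] rect [628.2  47.4] [134.7  35.6] 79.9 [245.3 255.1]
scene knuckle 115 mean [631.4 141.3 218.9] rect [630.6 140.9] [31.3 27.7] 62.4 [213.3 222.7]
scene pintip 28 mean [629.8 173.4 178.1] rect [629.2 173.1] [ 8.1 12.1] 49.7 [172.4 183.1]
scene shoulder 118 mean [630.8 177.3 156.6] rect [628.6 173.7] [29.7 32.3] 5.4 [152.6 161.9]
scene lowshoulder 33 mean [639.2 170.   56.1] rect [639.1 168.8] [23.4  8.4] 70.2 [50.8 61.2]
scene paneltop 151 mean [631.9  84.9 248.1] rect [636.8  82.2] [64.5 32.7] 78.5 [243.5 255.5]
scene box 7775 mean [556.7 288.1 184.8] rect [552.8 283.1] [161.6 194. ] 89.1 [181.4 188.5]
top box 4231 mean [549.8 309.  186.2] rect [552.2 302. ] [121.2 193.7] 88.8 [183.  189.5]
```

View pics/c4.png

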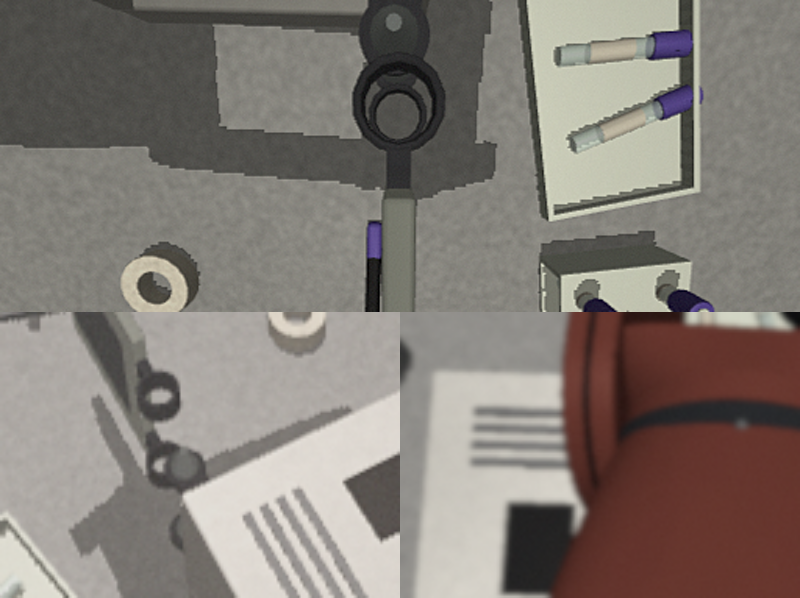

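The wrist view (top) shows the pin tip at (394,20) just ahead of the knuckle ring at (398,100). The remaining offset is about −2 mm in x and +30 mm in y, with about 42 mm to lower. I'll move over the pins and check.

Request:
carry_out(
  motion=[
    [[10,-1,0],[0,0,0],0],
    [[22,-2,0],[0,0,0],0],
    [[30.5,-2,0],[0,0,0],0],
    [[30.5,-2,0],[0,0,0],0],
    [[30.5,-2,0],[0,0,0],0],
    [[30.5,-2,0],[0,0,0],0],
  ],
)

```text
time_s: 5.5
eef_pos: [628.4, 78.7, 268.3]
orientation: [2.219, 2.223, -0.0]
contact_force: [0.9, 0.6, -2.9]
grip_width: 0.129
gripper_force: 69.5
```

```bash
python3 - <<'E'
from h import *
s=ctrl.observe(); print(s['time_s'],s['eef_pos'],s['orientation'],s['contact_force'])
w=grab('wrist','w5'); P=cloud(w); x,y,z=np.moveaxis(P,-1,0); D=w['depth']>0
def rep(nm,m):
    q=P[D&m]
    if len(q)>5:
        r=cv2.minAreaRect(q[:,:2].astype(np.float32)); print(nm,len(q),'mean',q.mean(0).round(1),'rect',np.round(r[0],1),np.round(r[1],1),np.percentile(q[:,2],[2,98]).round(1))
X=(x>600)&(x<660)
rep('knuckle',X&(y>150)&(y<190)&(z>215)&(z<232))
for lo,hi in((179,186),(176,186),(172,176)): rep('pintip',X&(y>150)&(y<195)&(z>lo)&(z<hi))
rep('shoulder',X&(y>145)&(y<195)&(z>150)&(z<163))
L=w['pixels'][0:150,170:350,::-1]
cv2.imwrite('pics/c5.png',cv2.resize(L,(720,600),interpolation=cv2.INTER_CUBIC))
E
```

```text
5.5 [628.39948597  78.66710379 268.27150899] [ 2.21934982e+00  2.22316831e+00 -4.78321220e-04] [ 0.94985599  0.56123785 -2.94666789]
knuckle 1433 mean [627.9 169.4 220.6] rect [629.3 169.3] [29.6 34.6] [216.1 222.2]
pintip 122 mean [627.7 171.1 180.7] rect [627.9 171.1] [7.6 6.9] [179.1 182.5]
pintip 193 mean [627.8 171.  179.5] rect [627.8 171.2] [9.  9.4] [176.2 182.4]
pintip 129 mean [627.8 170.9 173.9] rect [628. 171.] [12.4 11.8] [172.1 175.9]
shoulder 865 mean [627.9 176.3 156.4] rect [627.9 176.9] [36.  28.2] [154.7 162.6]
```

View pics/c5.png

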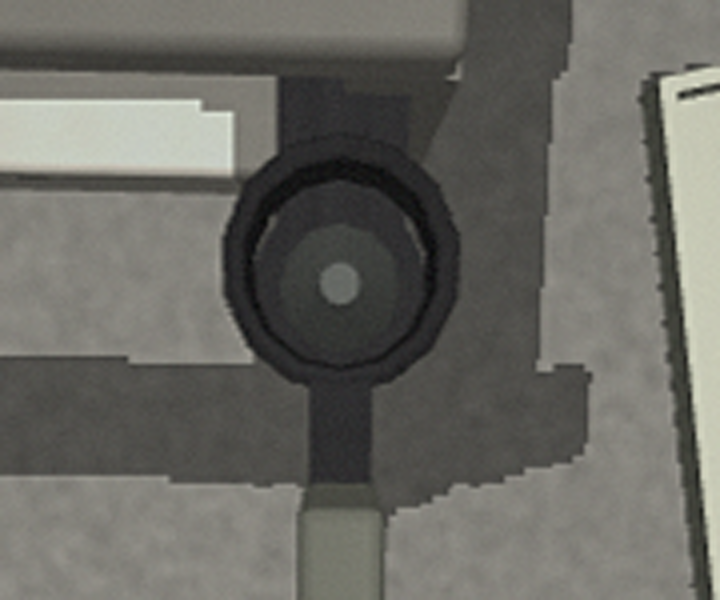

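The pin tip at (340,283) shows through the bore, which is centred at (341,265); the difference is perspective. It is aligned within 1 mm, so I'll lower it gently.

Request:
carry_out(
  motion=[
    [[0,0,6],[0,0,0],0],
    [[0,0,13],[0,0,0],0],
    [[0,0,19],[0,0,0],0],
    [[0,0,24],[0,0,0],0],
    [[0,0,28],[0,0,0],0],
    [[0,0,32],[0,0,0],0],
    [[0,0,35],[0,0,0],0],
    [[0,0,37],[0,0,0],0],
    [[0,0,38],[0,0,0],0],
    [[0,0,38],[0,0,0],0],
  ],
)

```text
time_s: 6.38
eef_pos: [628.4, 78.5, 230.1]
orientation: [-2.22, -2.223, 0.0]
contact_force: [0.1, 0.6, -3.7]
grip_width: 0.128
gripper_force: 69.6
```

No contact so far, so I'll continue the last few mm.

Request:
carry_out(
  motion=[
    [[0,0,1],[0,0,0],0],
    [[0,0,2],[0,0,0],0],
    [[0,0,3],[0,0,0],0],
    [[0,0,4],[0,0,0],0],
    [[0,0,4.5],[0,0,0],0],
    [[0,0,4.5],[0,0,0],0],
  ],
)

```text
time_s: 6.88
eef_pos: [628.3, 78.4, 225.6]
orientation: [-2.22, -2.222, 0.0]
contact_force: [0.4, 0.7, -4.8]
grip_width: 0.125
gripper_force: 69.6
```

Request:
carry_out(
  motion=[
    [[0,0,1],[0,0,0],0],
    [[0,0,1.5],[0,0,0],0],
    [[0,0,2],[0,0,0],0],
    [[0,0,2],[0,0,0],0],
  ],
)

```text
time_s: 7.22
eef_pos: [628.8, 78.2, 225.0]
orientation: [2.219, 2.222, 0.001]
contact_force: [-3.0, -2.7, 3.7]
grip_width: 0.128
gripper_force: 70.6
```

```bash
python3 - <<'E'
from h import *
for n in('wrist','scene'):
    w=grab(n,n[0]+'6'); P=cloud(w); x,y,z=np.moveaxis(P,-1,0); D=w['depth']>0
    q=P[D&(x>611)&(x<645)&(y>155)&(y<187)&(z>165)&(z<200)]; print(n,len(q),np.percentile(q[:,2],[2,25,50,75,98]).round(1))
E
```

```text
wrist 2338 [165.6 172.3 177.4 178.3 181.4]
scene 186 [165.5 170.4 174.5 177.8 182.1]
```

Contact: the force rose by about 8 N, and the knuckle's top rim is at 178 (shoulder 156.5 + 22), so it is seated. I'll release it and back straight up.

Request:
carry_out(
  motion=[
    [[0,0,0],[0,0,0],15],
    [[0,0,0],[0,0,0],25],
    [[0,0,0],[0,0,0],40],
    [[0,0,0],[0,0,0],40],
    [[0,0,0],[0,0,0],40],
    [[0,0,0],[0,0,0],40],
    [[0,0,-15],[0,0,0],40],
    [[0,0,-40],[0,0,0],40],
    [[0,0,-70],[0,0,0],40],
    [[0,0,-100],[0,0,0],40],
    [[0,0,-100],[0,0,0],40],
    [[0,0,-100],[0,0,0],40],
    [[0,0,-100],[0,0,0],40],
    [[0,0,-100],[0,0,0],40],
  ],
)

```text
time_s: 8.48
eef_pos: [627.7, 78.4, 322.0]
orientation: [-2.219, -2.221, 0.003]
contact_force: [0.3, 0.2, -0.3]
grip_width: 0.469
gripper_force: 0.0
```

```bash
python3 - <<'E'
from h import *
s=ctrl.observe(); print(s['time_s'],s['eef_pos'],s['contact_force'],s['grip_width'])
o=[]
for n in('wrist','scene'):
    w=grab(n,n[0]+'7'); P=cloud(w); x,y,z=np.moveaxis(P,-1,0); D=w['depth']>0
    q=P[D&(x>611)&(x<645)&(y>155)&(y<187)&(z>165)&(z<200)]; print(n,len(q),np.percentile(q[:,2],[2,25,50,75,98]).round(1))
    q=P[D&(x>560)&(x<700)&(y>40)&(y<120)&(z>215)&(z<245)]; print('tab',len(q),q.mean(0).round(1),np.percentile(q[:,2],[2,98]).round(1)) if len(q) else 0
    o.append(w['pixels'][:,:,::-1])
cv2.imwrite('pics/c7.png',np.hstack([cv2.resize(o[0],(400,300)),cv2.resize(o[1][180:330,130:330],(400,300))]))
E
```

```text
8.4833 [627.72486255  78.43140401 321.95961663] [ 0.31927384  0.15234845 -0.27516403] 0.4688290848237957
wrist 842 [165.6 172.4 177.8 178.9 181.4]
tab 957 [628.6  75.3 227.6] [217.5 229.9]
scene 181 [165.4 171.1 175.8 178.8 181.2]
tab 141 [631.1  76.8 226.5] [216.2 231. ]
```

View pics/c7.png

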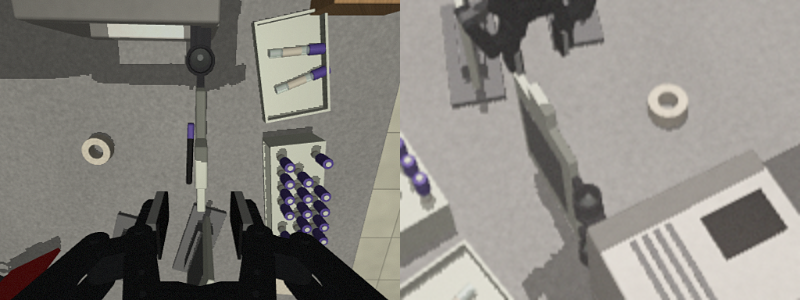

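The door hangs upright on the pins: the knuckle is on the pin at (200,60) in the wrist half and (587,195) in the scene half. The gripper is clear.

```bash
python3 -c "
from workcell import ctrl
print(ctrl.sign_off())"
```

```text
the job is handed in; nothing more can be done
None
```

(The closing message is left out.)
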